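# Fill the spring-fed vial magazine and hold the row home for the gate

## Task

Finish the row in the spring-loaded vial magazine: stand the two loose white sample vials in its lane, single file behind the two already there, without tipping any vial over and leaving the timer, syringe and tweezers where they are. Then press the whole row from the open end, firmly but without ramming it, until the plunger is hard against its stop, and finish while holding it pressed there, all four vials upright and touching in one straight row, so that I can flip up the gate behind the last vial.

Things in the scene. Friction and masses are not known exactly. Their poses are not given: they have to be found in the camera images.
- magazine: low aluminium vial magazine fixed on the worktop, base plate 220 x 62 x 8 mm. Origin: centre of its underside, on the worktop; its x runs along the lane towards the plunger (the way to push), y across the lane, z up. Lane: floor 8 mm above the worktop, centre line y = 0, open above and at its -x end. The gate, a steel flap, lies folded flush in the lane floor and needs no handling.
- lane_mouth (a point): point on the lane floor, on its centre line, at the open end of the guide rails (magazine x = -100 mm). The two steel rails run from here to x = +60 mm, 26 mm apart, 12 mm high above the floor: upright for 5 mm, then flared outward, 40 mm over their lips. In front of the mouth the floor goes on 10 mm between splayed lead-ins.
- plunger (a joint): travel of the sprung plunger along the magazine's +x, m: 0 = fully out (at rest), 0.030 = home, its collar hard against the barrel. The spring pushes back with about 3 N at 0 and 8 N at 0.030, and pushes the row out again if it is let go. With four vials touching and the plunger home, the last vial's axis is at magazine x = -26 mm.
- pad_face (a point): middle of the flat front face of the plunger's white pad, which the first vial touches; moves with the plunger: magazine x = +20 mm with it out, +50 mm home; 27 mm above the worktop. The pad is 24 mm wide, 7 mm thick, its top 45 mm above the worktop.
- stop_face (a point): centre of the front face of the fixed black threaded barrel (magazine x = +62 mm, 30 mm above the worktop), the hard stop: at home the steel collar behind the pad touches it. The barrel is 21 mm thick and sits in a bracket 54 mm tall.
- gate_line (a point): point on the lane floor, on its centre line, where the flipped-up gate will stand (magazine x = -39.5 mm): the last vial must be wholly on the plunger side of it.
- vial_1: white plastic sample vial with a blue ribbed screw cap, closed and upright, 22 mm diameter (21.6 mm where it touches its neighbours), 47 mm tall with the cap, about 30 g; origin at the centre of its underside, z up its axis (its yaw means nothing). Stands in the lane at the start, nearest the plunger.
- vial_2: white plastic sample vial with a blue ribbed screw cap, closed and upright, 22 mm diameter (21.6 mm where it touches its neighbours), 47 mm tall with the cap, about 30 g; origin at the centre of its underside, z up its axis (its yaw means nothing). Stands in the lane at the start, second from the plunger; there may be a gap of up to 20 mm before it.
- vial_3: white plastic sample vial with a blue ribbed screw cap, closed and upright, 22 mm diameter (21.6 mm where it touches its neighbours), 47 mm tall with the cap, about 30 g; origin at the centre of its underside, z up its axis (its yaw means nothing). Stands loose on the worktop to the right of the magazine.
- vial_4: white plastic sample vial with a blue ribbed screw cap, closed and upright, 22 mm diameter (21.6 mm where it touches its neighbours), 47 mm tall with the cap, about 30 g; origin at the centre of its underside, z up its axis (its yaw means nothing). Stands loose on the worktop to the right of the magazine.
- timer: white bench timer with round buttons, 61 x 63 x 19 mm, lying flat; origin at the centre of its underside. Bystander, on the worktop near the loose vials.
- syringe: clear plastic syringe lying on the worktop near its front edge, 111 x 25 x 25 mm, length along its x; origin under its centre. Bystander.
- tweezers: steel tweezers lying flat behind the loose vials, 14 x 132 x 4 mm, length along its y; origin under its centre. Bystander.
Things that resemble listed ones, but are neither listed nor needed, are in the scene too. What is shaped like the vial_3 but pink or purple is not meant. Leave any black look-alike of the vial_2 alone.

How it is judged:
By the outcome, as a careful person would: the job done as asked, in the order asked, and still so for the second after the job is handed in, while the arm keeps its last pose, push and grip.
It also fails if it takes over 48 s, if anything falls off the work surface, if the arm or the gripper's body presses on something with over 40 N, if the wrist force passes 120 N, or if a joint passes its speed limit or range.

## Robot

A 6-joint arm with a two-finger parallel gripper is mounted at the origin on a cart in front of the work surface, level with it; the furniture and walls round the work are solid. World frame = base frame: x ahead of the robot, y to its left, z up, the work surface at z = 0. Lengths are in m, angles in rad, forces in N, time in s.
With the tool pointing down it reaches from about 0.275 to 0.85 m from the base axis. Payload 5.2 kg.
Tool frame: the origin (TCP) lies at the very end of the fingers, on their centre line; the grasp point (between the pads) lies 19 mm behind it; z points along the fingers, y is the line along which they close (so a half turn about z gives the same grasp; the last joint's range is limited). The gripper opens to 85 mm and grips with 20 to 120 N. Pads are 22 mm wide; open, the fingers measure 114 mm over their backs; the gripper's body (76 mm by 85 mm) begins 54 mm behind the grasp point. The pads swing forward as they close: fully open they stand 13 mm farther back than shut.
Start: joints at [-1.539, 0.259, 1.535, -0, 1.348, -0.203], TCP at [0.128, -0.535, 0.231] pointing down, gripper open.
Joint ranges: [-3.14, 3.14], [-0.91, 2.08], [0.19, 2.58], [-1.22, 4.36], [0.22, 2.71], [-3.12, 3.12]. Speed limits (rad/s): [2.57, 2.57, 3.14, 3.14, 3.14, 3.14].

## Interface

Orientations are given as a rotation vector (axis times angle).
In Python, from plant import * gives the robot as it stands.
- The arm moves only by the tool play_rows, never from a script. Its argument "series" is a list of rows, each an object of numbers: "tx", "ty", "tz": the shift along the tool's x, y, z each as a share of 2.5 cm, from -1 to 1; "rx", "ry", "rz": the turn, a rotation vector about the tool's x, y, z each as a share of 0.08 rad, from -1 to 1; "gripper": the opening, from -1 (shut) to 1 (fully open). A call has exactly 10 rows; each row shifts and turns the commanded pose from where the row before left it, along the tool's axes as they then stand; what a row does not reach is not made up. A row lasts 1/12 s, in which the tool goes at most 41.7 mm and 7.16 degrees, less where a joint would pass 70% of its speed; a pose out of reach is approached as far as the arm can. A call with a number of a shift or a turn outside -1 to 1 is refused whole. A call with a gripper value outside its range is refused whole. The fingers move at their own pace and stop on an object; "squeeze" is the grip in N (left out, the last holds). Time passes only in rows, so rows that do not move let the fingers close, or fill a call up. It gives the time, the measured TCP pose, the force, the opening and the grip force at its end, in the units of the state.
- get_state(): the state, without advancing time (a new reading comes with each control period).
- snapshot(name): name is "side" or "top"; returns (picture, depth): 400x640x3 uint8, red, green, blue; 400x640 float32, m along the optical axis (not along the pixel's ray), 0 where there is no reading.
- camera_params(name): a dict with "K" (3x3 intrinsics, pixels), "world_to_cam" (4x4, takes a point from world to camera coordinates). Camera axes: x right, y up, looking along -z (the intrinsics and any distortion apply to the point x, -y, -z); pixel columns grow to the right and rows downward; lengths in m; the calibration is good to about 2 mm. A picture is of the moment at which its call begins. camera_params takes no time and is no camera call.
- finish_job(): hands the job in; it is judged then, once.
Trained networks look in the newest picture that a camera, given by its name, has taken for a name from the list of things; names that differ only in an ending like _2 or _b are one class to them, and where a whole thing is asked for, a point or a joint stands for the part that bears it (a point fixed in the world has none). Each returns a list of dicts, best first, with "conf" (0 to 1); they miss things now and then, are a little off and sometimes report something else, mostly with a low value. They report only what shows in the picture. A call takes as long as a camera call. They do not tell look-alikes from the thing itself.
- trace(camera, name): "pixels" (400x640 bool, what is visible of it) and "box" ([left, top, right, bottom] in pixels, round what is visible of it).
The state is a dict: "clock": time; "q": joint angles; "joint_vel": joint speeds; "effort": joint torques, N m; "tcp_pos": TCP position; "ee_rot": TCP orientation; "wrist_force": force on the tool from outside, world axes, zero at the start; "ft_torque": the same for the moment, N m; "opening": finger opening in m; "grip_force": force on a finger pad.
Only numpy, scipy, OpenCV 4.12 (cv2) and the standard library are available. Lean on these libraries where they do the work, as an engineer would, in place of code of your own. Each camera call takes 0.05 s, during which the arm holds its last target. There are 200 camera calls.

## Working session

There is one attempt and no reset: what is moved stays moved. The work goes in short steps, Python scripts to look and compute and a tool call to move; the robot and the scene stay as the last step left them, time stands still between calls to the robot, and variables do not carry over. Pictures are saved under pics/ and viewed, at most 10 in all, crops included, and the job is handed in when it is done.

Besides the shell and the picture viewer there is one more tool, called after ">>>" as name(argument=value, ...), one argument or row to a line, values as JSON. play_rows: Moves the arm, as the interface text tells. Shift numbers are shares of 2.5 cm and turn numbers shares of 0.08 rad, none past 1 either way. Its arguments: {"type":"object","properties":{"series":{"type":"array","items":{"type":"object","properties":{"tx":{"type":"number"},"ty":{"type":"number"},"tz":{"type":"number"},"rx":{"type":"number"},"ry":{"type":"number"},"rz":{"type":"number"},"gripper":{"type":"number"}}}},"squeeze":{"type":"number"}},"required":["series"]}

```bash
mkdir -p pics; ls; cat > h.py <<'E'
from plant import *
import numpy as np, cv2
def save(name,fn,crop=None,scale=1):
    im,d=snapshot(name)
    o=im if crop is None else im[crop[1]:crop[3],crop[0]:crop[2]]
    o=cv2.resize(o,None,fx=scale,fy=scale,interpolation=cv2.INTER_CUBIC)
    cv2.imwrite('pics/'+fn,o[:,:,::-1]); return im,d
def world(cam,u,v,d):
    p=camera_params(cam);K=np.array(p['K']);T=np.linalg.inv(np.array(p['world_to_cam']))
    u,v,d=map(np.asarray,(u,v,d))
    x=(u-K[0,2])/K[0,0]*d; y=(v-K[1,2])/K[1,1]*d
    c=np.stack([x,-y,-d,np.ones_like(x)],-1)
    return (c@T.T)[...,:3]
def pix(cam,P):
    p=camera_params(cam);K=np.array(p['K']);c=np.array(p['world_to_cam'])@np.append(P,1)
    return K[0,0]*c[0]/-c[2]+K[0,2],K[1,1]*-c[1]/-c[2]+K[1,2]
E
python3 - <<'E'
from h import *
for n in ('top','side'):
    im,d=save(n,n+'0.png'); p=camera_params(n); print(n,p)
    np.save(n+'_d.npy',d)
    for t in ('vial_3','magazine','plunger','timer','syringe','tweezers'):
        for r in trace(n,t):
            m=r['pixels']&(d>0); v,u=np.nonzero(m)
            w=world(n,u,v,d[v,u]) if len(u) else np.zeros((1,3))
            print(t,round(r['conf'],2),np.round(r['box']),np.round(np.median(w,0),3),np.round(w.min(0),3),np.round(w.max(0),3))
print(get_state())
E
```

```text
pics
top {'K': array([[465.90308867,   0.        , 313.36687834],
       [  0.        , 465.90308867, 201.05981132],
       [  0.        ,   0.        ,   1.        ]]), 'world_to_cam': array([[ 0.02880955, -0.99949496, -0.01341024, -0.02352879],
       [ 0.98214098,  0.02580884,  0.18636791, -0.47585981],
       [-0.18592768, -0.01853992,  0.9823885 , -1.00442572],
       [ 0.        ,  0.        ,  0.        ,  1.        ]])}
vial_3 0.52 [293. 182. 303. 195.] [0.51  0.026 0.041] [0.503 0.017 0.004] [0.521 0.037 0.051]
vial_3 0.46 [328. 173. 333. 183.] [ 0.53  -0.044  0.042] [ 0.523 -0.054  0.007] [ 0.542 -0.035  0.051]
vial_3 0.45 [236. 216. 244. 228.] [0.423 0.153 0.047] [0.415 0.145 0.012] [0.436 0.165 0.058]
vial_3 0.43 [223. 209. 232. 226.] [0.433 0.178 0.051] [0.424 0.172 0.024] [0.444 0.189 0.058]
magazine 0.84 [184. 192. 278. 249.] [0.435 0.185 0.01 ] [ 0.373  0.07  -0.006] [0.502 0.295 0.058]
plunger 0.48 [206. 208. 225. 221.] [0.448 0.207 0.034] [0.431 0.19  0.003] [0.463 0.242 0.053]
timer 0.73 [424. 200. 453. 232.] [ 0.452 -0.291  0.017] [ 0.42 -0.33 -0.  ] [ 0.486 -0.26
[... 1883 characters left out ...]
0.   ] [ 0.382 -0.125  0.026]
{'clock': 0.7, 'q': array([-1.53880325e+00,  2.58568543e-01,  1.53498869e+00,  2.71521574e-05,
        1.34800922e+00, -2.02815424e-01]), 'joint_vel': array([ 0.00117277,  0.00030423, -0.00120518,  0.00045862,  0.00073473,
       -0.00072638]), 'effort': array([-1.34760168e-03, -4.45783854e+01, -2.90841115e+01, -2.12903601e-04,
        6.81292986e-04,  2.39522296e-05]), 'tcp_pos': array([ 0.12798539, -0.53491047,  0.23133123]), 'ee_rot': array([3.11993897e+00, 3.67976907e-01, 3.79329567e-05]), 'wrist_force': array([0.82967202, 0.27270424, 0.59672008]), 'ft_torque': array([ 0.00866442, -0.0031464 , -0.0483587 ]), 'grip_force': 0.0, 'opening': 0.08570867302486937}
```

```bash
python3 - <<'E'
import cv2
a=cv2.imread('pics/top0.png')[150:265,175:465]; cv2.imwrite('pics/topc.png',cv2.resize(a,None,fx=2.7,fy=2.7,interpolation=2))
a=cv2.imread('pics/side0.png')[150:305,255:375]; cv2.imwrite('pics/sidec.png',cv2.resize(a,None,fx=3.8,fy=3.8,interpolation=2))
E
```

```text
(no output)
```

View pics/topc.png

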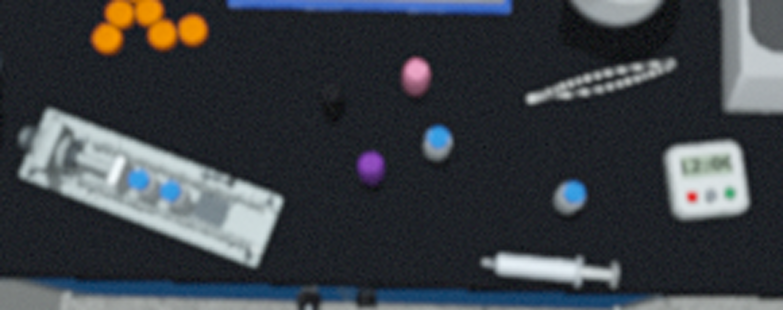

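View pics/sidec.png

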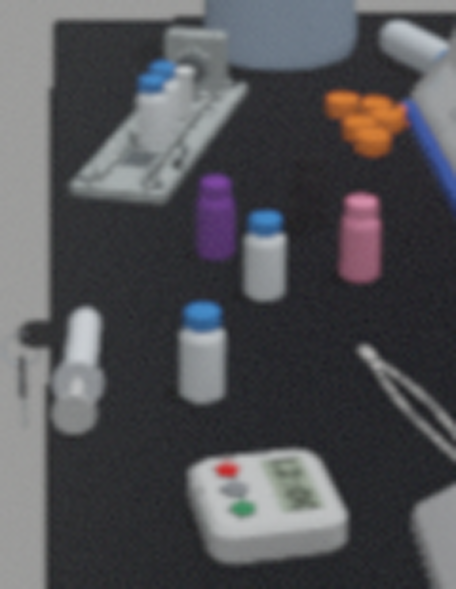

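Top view, full pixels. Wanted: the loose white vials with blue caps at (337,202) and (386,222). Look-alikes are purple (312,212), pink (329,178) and black (298,188). Two blue-capped vials are already in the lane at (226,217) and (238,220). The magazine runs from its open end near (275,235) to the plunger and bracket on the left. The side crop confirms the two loose blue/white vials at (324,218) and (308,243). Next I'll measure them precisely.

```bash
cat > m.py <<'E'
from h import *
def caps(cam,im,d):
    hsv=cv2.cvtColor(im,cv2.COLOR_RGB2HSV)
    m=((hsv[...,0]>95)&(hsv[...,0]<118)&(hsv[...,1]>110)&(hsv[...,2]>90)).astype(np.uint8)
    n,l,s,c=cv2.connectedComponentsWithStats(m)
    out=[]
    for i in range(1,n):
        if 8<s[i,4]<200:
            v,u=np.nonzero(l==i); dd=d[v,u]; k=dd>0
            if not k.any(): continue
            w=world(cam,u[k],v[k],dd[k]); t=w[w[:,2]>np.percentile(w[:,2],60)]
            out.append((np.round(c[i],1),s[i,4],np.round(np.median(w,0),4),np.round((w.min(0)+w.max(0))/2,4),np.round(w[:,2].max(),3)))
    return out
def ray(cam,u,v,z):
    p0=world(cam,float(u),float(v),0.1);p1=world(cam,float(u),float(v),1.0)
    return p0+(p1-p0)*(z-p0[2])/(p1[2]-p0[2])
E
python3 - <<'E'
from m import *
for n in ('top','side'):
    im=cv2.imread(f'pics/{n}0.png')[:,:,::-1].copy(); d=np.load(n+'_d.npy')
    print(n)
    for o in caps(n,im,d): print(*o)
    # tall things near: points z>0.03 clusters
    snapshot(n)
    r=trace(n,'magazine')[0]; m=r['pixels'].astype(np.uint8)
    v,u=np.nonzero(m&(d>0)); w=world(n,u,v,d[v,u])
    k=(w[:,2]>0.004)&(w[:,2]<0.014)
    print('mar',cv2.minAreaRect((w[k,:2]*1000).astype(np.float32)))
    c,_=cv2.findContours(m,cv2.RETR_EXTERNAL,cv2.CHAIN_APPROX_NONE); c=max(c,key=len)[:,0]
    P=np.array([ray(n,a,b,0.008)[:2] for a,b in c])
    print('contour',cv2.minAreaRect((P*1000).astype(np.float32)))
    # floor check
    vv,uu=np.mgrid[240:260:4,300:360:4] if n=='top' else np.mgrid[215:225:3,300:340:5]
    print('tablez',np.round(np.median(world(n,uu.ravel(),vv.ravel(),d[vv,uu].ravel())[:,2]),4))
E
python3 - <<'E'
import cv2
a=cv2.imread('pics/top0.png')[180:255,175:285]; cv2.imwrite('pics/mag.png',cv2.resize(a,None,fx=7.2,fy=7.2,interpolation=2))
E
```

```text
top
[198.9 124.7] 103 [0.6563 0.2665 0.0285] [0.6628 0.2738 0.0164] 0.038
[614.4 144. ] 152 [ 0.5464 -0.5396  0.2882] [ 0.5465 -0.5393  0.2739] 0.355
[567.9 166.6] 17 [ 0.5472 -0.5398  0.1305] [ 0.5471 -0.5382  0.1292] 0.145
[127.3 176.8] 140 [0.4868 0.3513 0.188 ] [0.4912 0.3615 0.1889] 0.202
[146.3 187.7] 74 [0.4868 0.3507 0.088 ] [0.4915 0.3614 0.0871] 0.098
[336.9 199.8] 61 [ 0.4814 -0.0635  0.0456] [ 0.4842 -0.0646  0.0245] 0.051
[225.8 216.1] 44 [0.4355 0.1827 0.0542] [0.4387 0.1883 0.0322] 0.058
[237.6 220.3] 41 [0.4269 0.1557 0.0539] [0.4293 0.1574 0.0348] 0.058
[387.7 220.6] 56 [ 0.4358 -0.1776  0.0458] [ 0.4408 -0.1799  0.024 ] 0.05
[299.9 258.4] 51 [ 0.3807  0.0393 -0.4832] [ 0.3825  0.0385 -0.5098] -0.4
[633.3 269.4] 24 [ 0.3812 -1.1125 -0.5622] [ 0.3812 -1.1213 -0.5809] -0.542
mar ((435.1922607421875, 181.0854949951172), (218.81219482421875, 61.919254302978516), 70.75249481201172)
contour ((436.86376953125, 185.8523406982422), (232.10171508789062, 62.819759368896484), 70.44874572753906)
tablez 0.0
side
[315.1 103.5] 47 [0.4967 0.3432 0.1857] [0.4921 0.347  0.1866] 0.197
[314.1 138.3] 36 [0.492  0.3448 0.0853] [0.4937 0.3488 0.0849] 0.091
[295.3 169.6] 55 [0.4297 0.1754 0.0533] [0.4305 0.2482 0.028 ] 0.056
[324.3 207.9] 56 [ 0.4793 -0.0662  0.0434] [ 0.486  -0.0085  0.0237] 0.048
[307.8 232.4] 73 [ 0.4352 -0.1795  0.0443] [ 0.4402 -0.1281  0.0232] 0.048
mar ((435.2201232910156, 176.08343505859375), (217.59556579589844, 63.15843200683594), 70.97905731201172)
contour ((450.9563293457031, 230.80613708496094), (358.34326171875, 79.60002136230469), 75.73963165283203)
tablez 0.0007
```

View pics/mag.png

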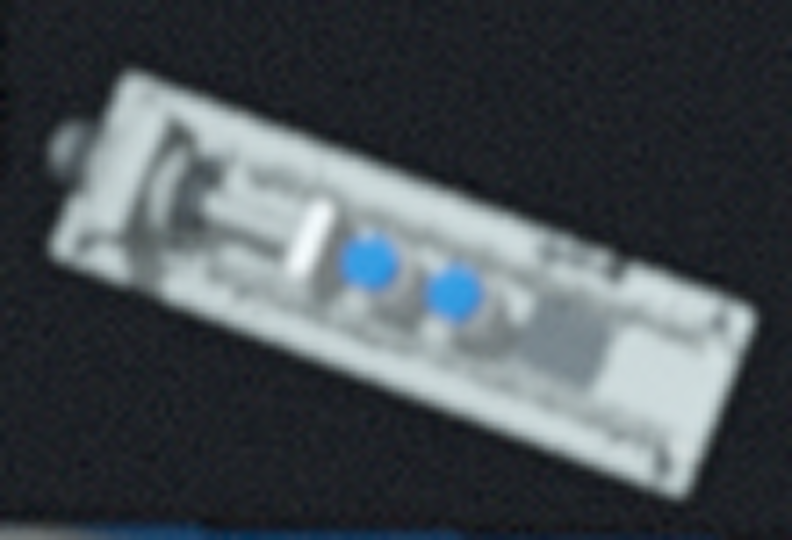

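```bash
python3 - <<'E'
from m import *
im=cv2.imread('pics/top0.png')[:,:,::-1].copy(); d=np.load('top_d.npy')
T=np.linalg.inv(camera_params('top')['world_to_cam']);print('cam',T[:3,3])
C=np.array([(133,72),(755,312),(685,497),(52,255)])/7.2+[174.5,179.5]
P=np.array([ray('top',*c,0.008)[:2] for c in C]);print(np.round(P,4),'mean',P.mean(0))
for i in range(4): e=P[(i+1)%4]-P[i];print(np.linalg.norm(e),np.degrees(np.arctan2(e[1],e[0]))%180)
for n,lst in (('top',[(336.9,199.8,.047),(387.7,220.6,.047),(225.8,216.1,.055),(237.6,220.3,.055)]),('side',[(324.3,207.9,.042),(307.8,232.4,.042)])):
    for u,v,z in lst: print(n,np.round(ray(n,u,v,z),4))
d2=np.load('side_d.npy')
for n,D in(('top',d),('side',d2)):
    for x,y in((.481,-.066),(.436,-.179)):
        vv,uu=np.mgrid[0:400,0:640]; w=world(n,uu.ravel(),vv.ravel(),D.ravel())
        k=(abs(w[:,0]-x)<.025)&(abs(w[:,1]-y)<.025)&(w[:,2]>.008)&(w[:,2]<.03)&(D.ravel()>0)
        q=w[k]; 
        from scipy.optimize import least_squares
        r=least_squares(lambda p:np.hypot(q[:,0]-p[0],q[:,1]-p[1])-.011,[x,y],loss='soft_l1',f_scale=.001)
        print(n,'cyl',np.round(r.x,4),k.sum())
from scipy.spatial.transform import Rotation as R
print(R.from_rotvec(get_state()['ee_rot']).as_matrix().round(3))
E
```

```text
cam [ 0.28128872 -0.02985749  1.07510575]
[[0.5035 0.274 ]
 [0.4299 0.0674]
 [0.37   0.0872]
 [0.4424 0.2956]] mean [0.43645248 0.18108216]
0.21927845485445566 70.40917888278695
0.06309517713727984 161.74680140994533
0.22063258422288853 70.85131145812312
0.06478063646007311 160.5200197966027
top [ 0.4801 -0.0632  0.047 ]
top [ 0.436 -0.177  0.047]
top [0.4353 0.1828 0.055 ]
top [0.4266 0.156  0.055 ]
side [ 0.4786 -0.0591  0.042 ]
side [ 0.435  -0.1722  0.042 ]
top cyl [ 0.4783 -0.0639] 19
top cyl [ 0.4346 -0.1766] 15
side cyl [ 0.479  -0.0627] 96
side cyl [ 0.4355 -0.1759] 111
[[ 0.973  0.233  0.   ]
 [ 0.233 -0.973 -0.   ]
 [ 0.     0.    -1.   ]]
```

Choice: the blue-capped white vials at (0.4355,-0.1765) and (0.479,-0.0635). I confirmed them in the side crop, and both cameras agree to within 2 mm. The magazine is centred at (0.436,0.181) and its x axis points at 70.7°. Tool x will be set along the lane.

```bash
cat > plan.py <<'E'
import sys,numpy as np
from scipy.spatial.transform import Rotation as R
from plant import *
def plan(target,yawdeg=None,rows=10,rrows=None):
    s=get_state(); A=R.from_rotvec(s['ee_rot']); D=(np.array(target)-s['tcp_pos'])/rows
    g=R.from_matrix(A.as_matrix())
    if yawdeg is not None:
        a=np.radians(yawdeg); X=np.array([np.cos(a),np.sin(a),0]);Z=np.array([0,0,-1.])
        rel=(A.inv()*R.from_matrix(np.stack([X,np.cross(Z,X),Z],1))).as_rotvec()
    else: rel=np.zeros(3)
    rr=rrows or rows; print('rot/row',np.round(rel/rr/.08,3),'pos',s['tcp_pos'].round(4))
    for i in range(rows):
        t=A.inv().apply(D)/.025; print(i,np.round(t,2))
        if i<rr: A=A*R.from_rotvec(np.round(rel/rr/.08,2)*.08)
        elif yawdeg is None or i>=rr: break
E
python3 -c "
from plan import *
plan([.4355,-.1765,.10],70.7,20,13)"
```

```text
rot/row [ 0.     0.    -0.961] pos [ 0.128  -0.5349  0.2313]
0 [ 0.76 -0.55  0.26]
1 [ 0.81 -0.49  0.26]
2 [ 0.84 -0.43  0.26]
3 [ 0.87 -0.36  0.26]
4 [ 0.9  -0.3   0.26]
5 [ 0.92 -0.23  0.26]
6 [ 0.93 -0.16  0.26]
7 [ 0.94 -0.08  0.26]
8 [ 0.94 -0.01  0.26]
9 [0.94 0.06 0.26]
10 [0.94 0.13 0.26]
11 [0.92 0.2  0.26]
12 [0.9  0.27 0.26]
13 [0.88 0.34 0.26]
```

>>> play_rows(
  series=[
    {"tx": 0.76,"ty": -0.55,"tz": 0.26,"rz": -0.96,"gripper": 0.05},
    {"tx": 0.81,"ty": -0.49,"tz": 0.26,"rz": -0.96,"gripper": 0.05},
    {"tx": 0.84,"ty": -0.43,"tz": 0.26,"rz": -0.96,"gripper": 0.05},
    {"tx": 0.87,"ty": -0.36,"tz": 0.26,"rz": -0.96,"gripper": 0.05},
    {"tx": 0.9,"ty": -0.3,"tz": 0.26,"rz": -0.96,"gripper": 0.05},
    {"tx": 0.92,"ty": -0.23,"tz": 0.26,"rz": -0.96,"gripper": 0.05},
    {"tx": 0.93,"ty": -0.16,"tz": 0.26,"rz": -0.96,"gripper": 0.05},
    {"tx": 0.94,"ty": -0.08,"tz": 0.26,"rz": -0.96,"gripper": 0.05},
    {"tx": 0.94,"ty": -0.01,"tz": 0.26,"rz": -0.96,"gripper": 0.05},
    {"tx": 0.94,"ty": 0.06,"tz": 0.26,"rz": -0.96,"gripper": 0.05},
  ],
)

```text
$.series[0]: bad value
```

>>> play_rows(
  series=[
    {"tx": 0.94,"ty": 0.13,"tz": 0.26,"rz": -0.96,"gripper": 0.05},
    {"tx": 0.92,"ty": 0.2,"tz": 0.26,"rz": -0.96,"gripper": 0.05},
    {"tx": 0.9,"ty": 0.27,"tz": 0.26,"rz": -0.96,"gripper": 0.05},
    {"tx": 0.88,"ty": 0.34,"tz": 0.26,"gripper": 0.05},
    {"tx": 0.88,"ty": 0.34,"tz": 0.26,"gripper": 0.05},
    {"tx": 0.88,"ty": 0.34,"tz": 0.26,"gripper": 0.05},
    {"tx": 0.88,"ty": 0.34,"tz": 0.26,"gripper": 0.05},
    {"tx": 0.88,"ty": 0.34,"tz": 0.26,"gripper": 0.05},
    {"tx": 0.88,"ty": 0.34,"tz": 0.26,"gripper": 0.05},
    {"tx": 0.88,"ty": 0.34,"tz": 0.26,"gripper": 0.05},
  ],
)

```text
$.series[0]: bad value
```

```bash
python3 -c "
from plan import *
print(R.from_rotvec(get_state()['ee_rot']).as_matrix().round(3),get_state()['opening'])
plan([.4355,-.1765,.018],70.7,10)"
```

```text
[[ 0.973  0.233  0.   ]
 [ 0.233 -0.973 -0.   ]
 [ 0.     0.    -1.   ]] 0.08522267403488828
rot/row [ 0.     0.    -1.249] pos [ 0.128  -0.5349  0.2313]
0 [ 1.53 -1.11  0.85]
1 [ 1.63 -0.95  0.85]
2 [ 1.72 -0.78  0.85]
3 [ 1.79 -0.61  0.85]
4 [ 1.84 -0.43  0.85]
5 [ 1.87 -0.24  0.85]
6 [ 1.89 -0.05  0.85]
7 [1.88 0.14 0.85]
8 [1.86 0.33 0.85]
9 [1.82 0.51 0.85]
```

Both calls were refused. Rows probably need every key, so I'll include them all.

>>> play_rows(
  series=[
    {"tx": 0.76,"ty": -0.55,"tz": 0.26,"rx": 0,"ry": 0,"rz": -0.96,"gripper": 0.05},
    {"tx": 0.81,"ty": -0.49,"tz": 0.26,"rx": 0,"ry": 0,"rz": -0.96,"gripper": 0.05},
    {"tx": 0.84,"ty": -0.43,"tz": 0.26,"rx": 0,"ry": 0,"rz": -0.96,"gripper": 0.05},
    {"tx": 0.87,"ty": -0.36,"tz": 0.26,"rx": 0,"ry": 0,"rz": -0.96,"gripper": 0.05},
    {"tx": 0.9,"ty": -0.3,"tz": 0.26,"rx": 0,"ry": 0,"rz": -0.96,"gripper": 0.05},
    {"tx": 0.92,"ty": -0.23,"tz": 0.26,"rx": 0,"ry": 0,"rz": -0.96,"gripper": 0.05},
    {"tx": 0.93,"ty": -0.16,"tz": 0.26,"rx": 0,"ry": 0,"rz": -0.96,"gripper": 0.05},
    {"tx": 0.94,"ty": -0.08,"tz": 0.26,"rx": 0,"ry": 0,"rz": -0.96,"gripper": 0.05},
    {"tx": 0.94,"ty": -0.01,"tz": 0.26,"rx": 0,"ry": 0,"rz": -0.96,"gripper": 0.05},
    {"tx": 0.94,"ty": 0.06,"tz": 0.26,"rx": 0,"ry": 0,"rz": -0.96,"gripper": 0.05},
  ],
  squeeze=30,
)

```text
clock: 1.73
tcp_pos: [0.2824, -0.3551, 0.1662]
ee_rot: [2.752, 1.515, 0.0]
wrist_force: [-0.4, 0.2, 0.5]
opening: 0.0448
grip_force: 0.0
```

>>> play_rows(
  series=[
    {"tx": 0.94,"ty": 0.13,"tz": 0.26,"rx": 0,"ry": 0,"rz": -0.96,"gripper": 0.05},
    {"tx": 0.92,"ty": 0.2,"tz": 0.26,"rx": 0,"ry": 0,"rz": -0.96,"gripper": 0.05},
    {"tx": 0.9,"ty": 0.27,"tz": 0.26,"rx": 0,"ry": 0,"rz": -0.96,"gripper": 0.05},
    {"tx": 0.88,"ty": 0.34,"tz": 0.26,"rx": 0,"ry": 0,"rz": 0,"gripper": 0.05},
    {"tx": 0.88,"ty": 0.34,"tz": 0.26,"rx": 0,"ry": 0,"rz": 0,"gripper": 0.05},
    {"tx": 0.88,"ty": 0.34,"tz": 0.26,"rx": 0,"ry": 0,"rz": 0,"gripper": 0.05},
    {"tx": 0.88,"ty": 0.34,"tz": 0.26,"rx": 0,"ry": 0,"rz": 0,"gripper": 0.05},
    {"tx": 0.88,"ty": 0.34,"tz": 0.26,"rx": 0,"ry": 0,"rz": 0,"gripper": 0.05},
    {"tx": 0.88,"ty": 0.34,"tz": 0.26,"rx": 0,"ry": 0,"rz": 0,"gripper": 0.05},
    {"tx": 0.88,"ty": 0.34,"tz": 0.26,"rx": 0,"ry": 0,"rz": 0,"gripper": 0.05},
  ],
)

```text
clock: 2.57
tcp_pos: [0.4356, -0.1757, 0.1012]
ee_rot: [2.563, 1.816, 0.0]
wrist_force: [-0.7, -0.3, -0.1]
opening: 0.0452
grip_force: 0.0
```

```bash
python3 -c "
from plan import *
print(R.from_rotvec(get_state()['ee_rot']).as_matrix().round(3),get_state()['opening'])
plan([.4355,-.1765,.018],70.7,10)"
```

```text
[[ 0.331  0.944  0.   ]
 [ 0.944 -0.331 -0.   ]
 [-0.     0.001 -1.   ]] 0.04515302877302677
rot/row [ 0.001  0.    -0.001] pos [ 0.4356 -0.1757  0.1012]
0 [-0.    0.    0.33]
1 [-0.    0.    0.33]
2 [-0.    0.    0.33]
3 [-0.    0.    0.33]
4 [-0.    0.    0.33]
5 [-0.    0.    0.33]
6 [-0.    0.    0.33]
7 [-0.    0.    0.33]
8 [-0.    0.    0.33]
9 [-0.    0.    0.33]
```

>>> play_rows(
  series=[
    {"tx": 0,"ty": 0,"tz": 0.6,"rx": 0,"ry": 0,"rz": 0,"gripper": 0.05},
    {"tx": 0,"ty": 0,"tz": 0.6,"rx": 0,"ry": 0,"rz": 0,"gripper": 0.05},
    {"tx": 0,"ty": 0,"tz": 0.6,"rx": 0,"ry": 0,"rz": 0,"gripper": 0.05},
    {"tx": 0,"ty": 0,"tz": 0.6,"rx": 0,"ry": 0,"rz": 0,"gripper": 0.05},
    {"tx": 0,"ty": 0,"tz": 0.6,"rx": 0,"ry": 0,"rz": 0,"gripper": 0.05},
    {"tx": 0,"ty": 0,"tz": 0.33,"rx": 0,"ry": 0,"rz": 0,"gripper": 0.05},
    {"tx": 0,"ty": 0,"tz": 0,"rx": 0,"ry": 0,"rz": 0,"gripper": -0.2},
    {"tx": 0,"ty": 0,"tz": 0,"rx": 0,"ry": 0,"rz": 0,"gripper": -0.4},
    {"tx": 0,"ty": 0,"tz": 0,"rx": 0,"ry": 0,"rz": 0,"gripper": -0.8},
    {"tx": 0,"ty": 0,"tz": 0,"rx": 0,"ry": 0,"rz": 0,"gripper": -0.8},
  ],
  squeeze=30,
)

```text
clock: 3.4
tcp_pos: [0.4354, -0.177, 0.0189]
ee_rot: [2.562, 1.816, 0.001]
wrist_force: [0.5, 0.6, -0.0]
opening: 0.0204
grip_force: 29.4
```

>>> play_rows(
  series=[
    {"tx": 0,"ty": 0,"tz": 0,"rx": 0,"ry": 0,"rz": 0,"gripper": -0.8},
    {"tx": 0,"ty": 0,"tz": 0,"rx": 0,"ry": 0,"rz": 0,"gripper": -0.8},
    {"tx": 0,"ty": 0,"tz": -0.3,"rx": 0,"ry": 0,"rz": 0,"gripper": -0.8},
    {"tx": 0,"ty": 0,"tz": -0.6,"rx": 0,"ry": 0,"rz": 0,"gripper": -0.8},
    {"tx": 0,"ty": 0,"tz": -0.6,"rx": 0,"ry": 0,"rz": 0,"gripper": -0.8},
    {"tx": 0,"ty": 0,"tz": -0.6,"rx": 0,"ry": 0,"rz": 0,"gripper": -0.8},
    {"tx": 0,"ty": 0,"tz": -0.6,"rx": 0,"ry": 0,"rz": 0,"gripper": -0.8},
    {"tx": 0,"ty": 0,"tz": -0.6,"rx": 0,"ry": 0,"rz": 0,"gripper": -0.8},
    {"tx": 0,"ty": 0,"tz": -0.6,"rx": 0,"ry": 0,"rz": 0,"gripper": -0.8},
    {"tx": 0,"ty": 0,"tz": 0,"rx": 0,"ry": 0,"rz": 0,"gripper": -0.8},
  ],
)

```text
clock: 4.23
tcp_pos: [0.4365, -0.1777, 0.1189]
ee_rot: [2.558, 1.813, 0.003]
wrist_force: [-0.0, 0.1, -0.6]
opening: 0.0203
grip_force: 29.5
```

```bash
python3 - <<'E'
from m import *
s=get_state(); print(s['tcp_pos'],s['opening'],s['grip_force'])
a,d=save('top','t1.png',(320,170,440,260),3.3); b,d2=save('side','s1.png',(270,180,390,270),3.3)
for n,i,D in(('top',a,d),('side',b,d2)):
    for o in caps(n,i,D):
        if abs(o[2][0]-.44)<.08 : print(n,*o)
A=cv2.imread('pics/t1.png');B=cv2.imread('pics/s1.png');cv2.imwrite('pics/g1.png',np.hstack([A,B]))
E
```

```text
[ 0.43645586 -0.17768797  0.11888513] 0.020316102808148103 29.47172999382019
top [127.5 176.8] 136 [0.4871 0.3514 0.1873] [0.4907 0.362  0.1872] 0.201
top [146.7 187.7] 70 [0.4868 0.3506 0.0873] [0.491  0.3606 0.0862] 0.097
top [336.9 199.8] 61 [ 0.4816 -0.0635  0.0458] [ 0.4845 -0.0646  0.0245] 0.051
top [225.7 216. ] 45 [0.4355 0.1832 0.0545] [0.4395 0.1882 0.0311] 0.059
top [237.5 220.2] 42 [0.4271 0.1555 0.0548] [0.4296 0.1603 0.0324] 0.06
top [300.  258.4] 52 [ 0.3808  0.0387 -0.488 ] [ 0.3828  0.0381 -0.5089] -0.4
top [633.2 269.4] 25 [ 0.3811 -1.114  -0.5651] [ 0.3814 -1.1192 -0.5808] -0.54
side [308.4 183.8] 45 [ 0.4353 -0.1823  0.1435] [ 0.4352 -0.1792  0.142 ] 0.147
side [324.3 207.9] 56 [ 0.4798 -0.0664  0.0436] [ 0.4859 -0.0092  0.0237] 0.048
```

View pics/g1.png

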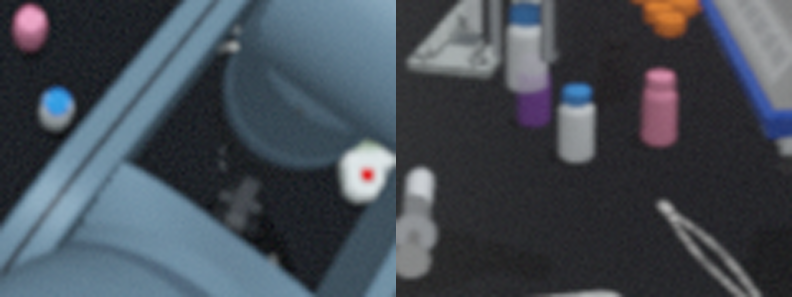

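>>> play_rows(
  series=[
    {"tx": 0.5,"ty": -0.21,"tz": 0,"rx": 0,"ry": 0,"rz": 0,"gripper": -0.8},
    {"tx": 0.86,"ty": -0.362,"tz": 0,"rx": 0,"ry": 0,"rz": 0,"gripper": -0.8},
    {"tx": 0.86,"ty": -0.362,"tz": 0,"rx": 0,"ry": 0,"rz": 0,"gripper": -0.8},
    {"tx": 0.86,"ty": -0.362,"tz": 0,"rx": 0,"ry": 0,"rz": 0,"gripper": -0.8},
    {"tx": 0.86,"ty": -0.362,"tz": 0,"rx": 0,"ry": 0,"rz": 0,"gripper": -0.8},
    {"tx": 0.86,"ty": -0.362,"tz": 0,"rx": 0,"ry": 0,"rz": 0,"gripper": -0.8},
    {"tx": 0.86,"ty": -0.362,"tz": 0,"rx": 0,"ry": 0,"rz": 0,"gripper": -0.8},
    {"tx": 0.86,"ty": -0.362,"tz": 0,"rx": 0,"ry": 0,"rz": 0,"gripper": -0.8},
    {"tx": 0.86,"ty": -0.362,"tz": 0,"rx": 0,"ry": 0,"rz": 0,"gripper": -0.8},
    {"tx": 0.86,"ty": -0.362,"tz": 0,"rx": 0,"ry": 0,"rz": 0,"gripper": -0.8},
  ],
)

```text
clock: 5.17
tcp_pos: [0.4195, 0.0484, 0.1144]
ee_rot: [-2.561, -1.815, 0.003]
wrist_force: [0.1, 0.1, -0.8]
opening: 0.0203
grip_force: 29.5
```

>>> play_rows(
  series=[
    {"tx": 0.86,"ty": -0.362,"tz": 0,"rx": 0,"ry": 0,"rz": 0,"gripper": -0.8},
    {"tx": 0.86,"ty": -0.362,"tz": 0,"rx": 0,"ry": 0,"rz": 0,"gripper": -0.8},
    {"tx": 0.86,"ty": -0.362,"tz": 0,"rx": 0,"ry": 0,"rz": 0,"gripper": -0.8},
    {"tx": 0.55,"ty": -0.23,"tz": 0,"rx": 0,"ry": 0,"rz": 0,"gripper": -0.8},
    {"tx": 0,"ty": 0,"tz": 0.3,"rx": 0,"ry": 0,"rz": 0,"gripper": -0.8},
    {"tx": 0,"ty": 0,"tz": 0.3,"rx": 0,"ry": 0,"rz": 0,"gripper": -0.8},
    {"tx": 0,"ty": 0,"tz": 0.3,"rx": 0,"ry": 0,"rz": 0,"gripper": -0.8},
    {"tx": 0,"ty": 0,"tz": 0.3,"rx": 0,"ry": 0,"rz": 0,"gripper": -0.8},
    {"tx": 0,"ty": 0,"tz": 0,"rx": 0,"ry": 0,"rz": 0,"gripper": -0.8},
    {"tx": 0,"ty": 0,"tz": 0,"rx": 0,"ry": 0,"rz": 0,"gripper": -0.8},
  ],
)

```text
clock: 6.0
tcp_pos: [0.4155, 0.1306, 0.0847]
ee_rot: [-2.563, -1.814, 0.003]
wrist_force: [0.5, 0.4, -0.6]
opening: 0.0202
grip_force: 29.5
```

```bash
python3 - <<'E'
from m import *
from plan import plan
s=get_state(); print(s['tcp_pos'],s['ee_rot'],s['opening'],s['grip_force'])
a,d=save('top','t2.png',(175,180,285,255),3.6); b,d2=save('side','s2.png',(255,130,365,205),3.6)
for n,i,D in(('top',a,d),('side',b,d2)):
    for o in caps(n,i,D):
        if abs(o[2][0]-.44)<.08 and o[2][1]<.3 and o[2][2]>0: print(n,*o)
A=cv2.imread('pics/t2.png');B=cv2.imread('pics/s2.png');cv2.imwrite('pics/g2.png',np.hstack([A,B]))
plan([.436-.054*.3305-.0007,.181-.054*.9438+.0002,.030],70.7,10)
E
```

```text
[0.41547953 0.13055686 0.08470305] [-2.56340141 -1.81427646  0.00289273] 0.020244254990581495 29.471616446971893
top [336.9 199.8] 61 [ 0.4812 -0.0635  0.0462] [ 0.4842 -0.0645  0.0235] 0.051
side [290.7 152.5] 20 [0.4168 0.125  0.1102] [0.4158 0.1274 0.1103] 0.114
side [295.8 170.1] 37 [0.4299 0.1554 0.0539] [0.4305 0.2248 0.0281] 0.057
side [324.2 207.8] 58 [ 0.4796 -0.0659  0.0436] [ 0.4862 -0.0086  0.0231] 0.047
rot/row [-0.     0.    -0.002] pos [0.4163 0.1308 0.0855]
0 [-0.    0.01  0.22]
1 [-0.    0.01  0.22]
2 [-0.    0.01  0.22]
3 [-0.    0.01  0.22]
4 [-0.    0.01  0.22]
5 [-0.    0.01  0.22]
6 [-0.    0.01  0.22]
7 [-0.    0.01  0.22]
8 [-0.    0.01  0.22]
9 [-0.    0.01  0.22]
```

View pics/g2.png

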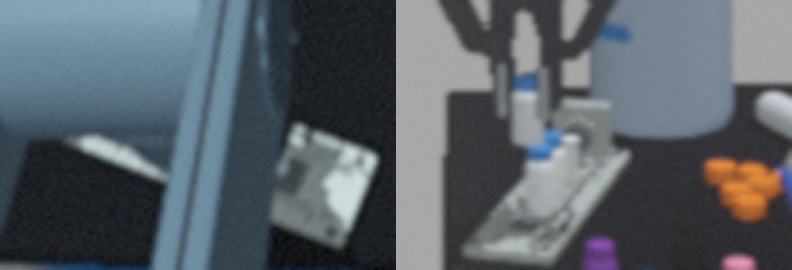

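The vial is held upright at the side-crop position (525,105), in front of the two lane vials at (540,160). The lateral position agrees to about 1 mm. Lowering it now.

>>> play_rows(
  series=[
    {"tx": 0,"ty": 0.01,"tz": 0.3,"rx": 0,"ry": 0,"rz": 0,"gripper": -0.8},
    {"tx": 0,"ty": 0.01,"tz": 0.3,"rx": 0,"ry": 0,"rz": 0,"gripper": -0.8},
    {"tx": 0,"ty": 0.01,"tz": 0.3,"rx": 0,"ry": 0,"rz": 0,"gripper": -0.8},
    {"tx": 0,"ty": 0.01,"tz": 0.3,"rx": 0,"ry": 0,"rz": 0,"gripper": -0.8},
    {"tx": 0,"ty": 0.01,"tz": 0.3,"rx": 0,"ry": 0,"rz": 0,"gripper": -0.8},
    {"tx": 0,"ty": 0.01,"tz": 0.3,"rx": 0,"ry": 0,"rz": 0,"gripper": -0.8},
    {"tx": 0,"ty": 0.01,"tz": 0.2,"rx": 0,"ry": 0,"rz": 0,"gripper": -0.8},
    {"tx": 0,"ty": 0.01,"tz": 0.12,"rx": 0,"ry": 0,"rz": 0,"gripper": -0.8},
    {"tx": 0,"ty": 0,"tz": 0.08,"rx": 0,"ry": 0,"rz": 0,"gripper": -0.8},
    {"tx": 0,"ty": 0,"tz": 0,"rx": 0,"ry": 0,"rz": 0,"gripper": -0.8},
  ],
)

```text
clock: 6.93
tcp_pos: [0.4178, 0.1306, 0.0302]
ee_rot: [-2.563, -1.816, 0.001]
wrist_force: [-1.1, -0.0, -0.3]
opening: 0.0204
grip_force: 29.5
```

>>> play_rows(
  series=[
    {"tx": 0,"ty": 0,"tz": 0.05,"rx": 0,"ry": 0,"rz": 0,"gripper": -0.8},
    {"tx": 0,"ty": 0,"tz": 0.04,"rx": 0,"ry": 0,"rz": 0,"gripper": -0.8},
    {"tx": 0,"ty": 0,"tz": 0.03,"rx": 0,"ry": 0,"rz": 0,"gripper": -0.8},
    {"tx": 0,"ty": 0,"tz": 0,"rx": 0,"ry": 0,"rz": 0,"gripper": -0.8},
    {"tx": 0,"ty": 0,"tz": 0,"rx": 0,"ry": 0,"rz": 0,"gripper": -0.8},
    {"tx": 0,"ty": 0,"tz": 0,"rx": 0,"ry": 0,"rz": 0,"gripper": -0.8},
    {"tx": 0,"ty": 0,"tz": 0,"rx": 0,"ry": 0,"rz": 0,"gripper": -0.8},
    {"tx": 0,"ty": 0,"tz": 0,"rx": 0,"ry": 0,"rz": 0,"gripper": -0.8},
    {"tx": 0,"ty": 0,"tz": 0,"rx": 0,"ry": 0,"rz": 0,"gripper": -0.8},
    {"tx": 0,"ty": 0,"tz": 0,"rx": 0,"ry": 0,"rz": 0,"gripper": -0.8},
  ],
)

```text
clock: 7.77
tcp_pos: [0.418, 0.1306, 0.0276]
ee_rot: [2.563, 1.817, 0.0]
wrist_force: [-0.6, 0.2, -0.2]
opening: 0.0203
grip_force: 29.5
```

>>> play_rows(
  series=[
    {"tx": 0,"ty": 0,"tz": 0.03,"rx": 0,"ry": 0,"rz": 0,"gripper": -0.8},
    {"tx": 0,"ty": 0,"tz": 0.02,"rx": 0,"ry": 0,"rz": 0,"gripper": -0.8},
    {"tx": 0,"ty": 0,"tz": 0,"rx": 0,"ry": 0,"rz": 0,"gripper": -0.8},
    {"tx": 0,"ty": 0,"tz": 0,"rx": 0,"ry": 0,"rz": 0,"gripper": -0.45},
    {"tx": 0,"ty": 0,"tz": 0,"rx": 0,"ry": 0,"rz": 0,"gripper": -0.4},
    {"tx": 0,"ty": 0,"tz": 0,"rx": 0,"ry": 0,"rz": 0,"gripper": -0.2},
    {"tx": 0,"ty": 0,"tz": 0,"rx": 0,"ry": 0,"rz": 0,"gripper": 0},
    {"tx": 0,"ty": 0,"tz": 0,"rx": 0,"ry": 0,"rz": 0,"gripper": 0},
    {"tx": 0,"ty": 0,"tz": -0.5,"rx": 0,"ry": 0,"rz": 0,"gripper": 0},
    {"tx": 0,"ty": 0,"tz": -0.8,"rx": 0,"ry": 0,"rz": 0,"gripper": 0},
  ],
)

```text
clock: 8.6
tcp_pos: [0.4162, 0.1305, 0.0576]
ee_rot: [-2.561, -1.815, 0.006]
wrist_force: [0.6, -0.3, 0.3]
opening: 0.0425
grip_force: 0.0
```

>>> play_rows(
  series=[
    {"tx": 0,"ty": 0,"tz": -0.8,"rx": 0,"ry": 0,"rz": 0,"gripper": 0.05},
    {"tx": 0,"ty": 0,"tz": -0.8,"rx": 0,"ry": 0,"rz": 0,"gripper": 0.05},
    {"tx": -0.5,"ty": 0.4,"tz": -0.3,"rx": 0,"ry": 0,"rz": 0,"gripper": 0.05},
    {"tx": -0.7,"ty": 0.6,"tz": 0,"rx": 0,"ry": 0,"rz": 0,"gripper": 0.05},
    {"tx": -0.7,"ty": 0.6,"tz": 0,"rx": 0,"ry": 0,"rz": 0,"gripper": 0.05},
    {"tx": -0.7,"ty": 0.6,"tz": 0,"rx": 0,"ry": 0,"rz": 0,"gripper": 0.05},
    {"tx": -0.7,"ty": 0.6,"tz": 0,"rx": 0,"ry": 0,"rz": 0,"gripper": 0.05},
    {"tx": -0.7,"ty": 0.6,"tz": 0,"rx": 0,"ry": 0,"rz": 0,"gripper": 0.05},
    {"tx": -0.7,"ty": 0.6,"tz": 0,"rx": 0,"ry": 0,"rz": 0,"gripper": 0.05},
    {"tx": -0.7,"ty": 0.6,"tz": 0,"rx": 0,"ry": 0,"rz": 0,"gripper": 0.05},
  ],
)

```text
clock: 9.43
tcp_pos: [0.4819, -0.0359, 0.1062]
ee_rot: [-2.563, -1.816, 0.0]
wrist_force: [-0.2, 0.6, 0.2]
opening: 0.0449
grip_force: 0.0
```

```bash
python3 - <<'E'
from m import *
from plan import plan
a,d=save('top','t3.png',(175,180,285,255),3.6); b,d2=save('side','s3.png',(255,140,365,215),3.6)
for n,i,D in(('top',a,d),('side',b,d2)):
    for o in caps(n,i,D):
        if abs(o[2][0]-.44)<.08 and o[2][1]<.3 and o[2][2]>0:
            print(n,*o); q=ray(n,*o[0],.055)[:2]-[.436,.181]; print('   mag',q@[.3305,.9438],q@[-.9438,.3305])
A=cv2.imread('pics/t3.png');B=cv2.imread('pics/s3.png');cv2.imwrite('pics/g3.png',np.hstack([A,B]))
plan([.4788,-.0635,.10],70.7,10)
E
```

```text
top [335.8 199.1] 23 [ 0.4818 -0.0612  0.0458] [ 0.4855 -0.0619  0.025 ] 0.05
   mag -0.21332042682823849 -0.1214400203638959
top [224.8 215.6] 31 [0.4374 0.1847 0.0545] [0.439  0.1902 0.0316] 0.058
   mag 0.004013434078065093 0.0010618452173465198
side [294.  171.3] 78 [0.4248 0.1538 0.0534] [0.4264 0.2382 0.0276] 0.057
   mag -0.03647980029617064 -0.0006015951844961023
side [324.2 208.3] 47 [ 0.4787 -0.0674  0.0447] [ 0.4851 -0.0124  0.0236] 0.048
   mag -0.24388486741158397 -0.12646462073238973
rot/row [ 0.003  0.001 -0.005] pos [ 0.4834 -0.0378  0.1065]
0 [-0.1   0.02  0.03]
1 [-0.1   0.02  0.03]
2 [-0.1   0.02  0.03]
3 [-0.1   0.02  0.03]
4 [-0.1   0.02  0.03]
5 [-0.1   0.02  0.03]
6 [-0.1   0.02  0.03]
7 [-0.1   0.02  0.03]
8 [-0.1   0.02  0.03]
9 [-0.1   0.02  0.03]
```

View pics/g3.png

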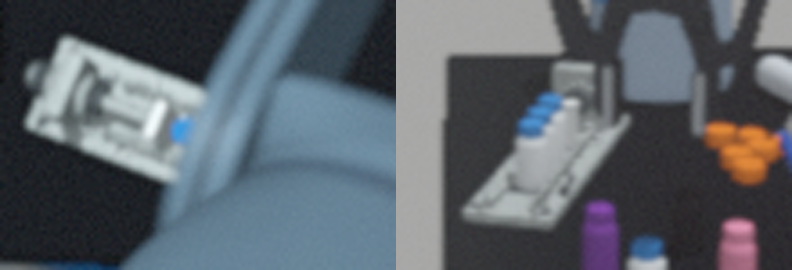

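Three vials now stand in the lane: the side crop shows caps at (530,128), (540,113) and (550,100), all upright. Next is the second loose vial.

>>> play_rows(
  series=[
    {"tx": -0.25,"ty": 0.05,"tz": 0,"rx": 0,"ry": 0,"rz": 0,"gripper": 0.05},
    {"tx": -0.25,"ty": 0.05,"tz": 0,"rx": 0,"ry": 0,"rz": 0,"gripper": 0.05},
    {"tx": -0.25,"ty": 0.05,"tz": 0,"rx": 0,"ry": 0,"rz": 0,"gripper": 0.05},
    {"tx": -0.25,"ty": 0.05,"tz": 0,"rx": 0,"ry": 0,"rz": 0,"gripper": 0.05},
    {"tx": 0,"ty": 0,"tz": 0.5,"rx": 0,"ry": 0,"rz": 0,"gripper": 0.05},
    {"tx": 0,"ty": 0,"tz": 0.5,"rx": 0,"ry": 0,"rz": 0,"gripper": 0.05},
    {"tx": 0,"ty": 0,"tz": 0.5,"rx": 0,"ry": 0,"rz": 0,"gripper": 0.05},
    {"tx": 0,"ty": 0,"tz": 0.2,"rx": 0,"ry": 0,"rz": 0,"gripper": 0.05},
    {"tx": 0,"ty": 0,"tz": 0,"rx": 0,"ry": 0,"rz": 0,"gripper": 0.05},
    {"tx": 0,"ty": 0,"tz": 0,"rx": 0,"ry": 0,"rz": 0,"gripper": 0.05},
  ],
)

```text
clock: 10.37
tcp_pos: [0.4781, -0.06, 0.0639]
ee_rot: [-2.563, -1.817, 0.0]
wrist_force: [0.4, 0.4, 1.2]
opening: 0.0447
grip_force: 0.0
```

```bash
python3 - <<'E'
from m import *
from plan import plan
plan([.4788,-.0635,.0185],70.7,10)
for i in range(2):
    b,d2=snapshot('side')
for o in caps('side',b,d2): print(*o)
print(get_state()['tcp_pos'])
E
```

```text
rot/row [-0.    -0.    -0.001] pos [ 0.4781 -0.06    0.0639]
0 [-0.01  0.01  0.18]
1 [-0.01  0.01  0.18]
2 [-0.01  0.01  0.18]
3 [-0.01  0.01  0.18]
4 [-0.01  0.01  0.18]
5 [-0.01  0.01  0.18]
6 [-0.01  0.01  0.18]
7 [-0.01  0.01  0.18]
8 [-0.01  0.01  0.18]
9 [-0.01  0.01  0.18]
[293.3 172. ] 68 [0.4233 0.149  0.0531] [0.424  0.1495 0.0637] 0.128
[324.1 208.2] 46 [ 0.4786 -0.0677  0.0443] [ 0.4822 -0.0078  0.0233] 0.048
[ 0.47866668 -0.06022761  0.06449796]
```

>>> play_rows(
  series=[
    {"tx": -0.06,"ty": 0.03,"tz": 0.1,"rx": 0,"ry": 0,"rz": 0,"gripper": 0.05},
    {"tx": -0.06,"ty": 0.03,"tz": 0.3,"rx": 0,"ry": 0,"rz": 0,"gripper": 0.05},
    {"tx": 0,"ty": 0,"tz": 0.5,"rx": 0,"ry": 0,"rz": 0,"gripper": 0.05},
    {"tx": 0,"ty": 0,"tz": 0.5,"rx": 0,"ry": 0,"rz": 0,"gripper": 0.05},
    {"tx": 0,"ty": 0,"tz": 0.32,"rx": 0,"ry": 0,"rz": 0,"gripper": 0.05},
    {"tx": 0,"ty": 0,"tz": 0.1,"rx": 0,"ry": 0,"rz": 0,"gripper": 0.05},
    {"tx": 0,"ty": 0,"tz": 0,"rx": 0,"ry": 0,"rz": 0,"gripper": -0.2},
    {"tx": 0,"ty": 0,"tz": 0,"rx": 0,"ry": 0,"rz": 0,"gripper": -0.4},
    {"tx": 0,"ty": 0,"tz": 0,"rx": 0,"ry": 0,"rz": 0,"gripper": -0.8},
    {"tx": 0,"ty": 0,"tz": 0,"rx": 0,"ry": 0,"rz": 0,"gripper": -0.8},
  ],
  squeeze=40,
)

```text
clock: 11.3
tcp_pos: [0.4791, -0.0636, 0.0189]
ee_rot: [2.562, 1.816, 0.001]
wrist_force: [-1.5, 0.5, -0.2]
opening: 0.0197
grip_force: 39.1
```

>>> play_rows(
  series=[
    {"tx": 0,"ty": 0,"tz": 0,"rx": 0,"ry": 0,"rz": 0,"gripper": -0.8},
    {"tx": 0,"ty": 0,"tz": 0,"rx": 0,"ry": 0,"rz": 0,"gripper": -0.8},
    {"tx": 0,"ty": 0,"tz": -0.3,"rx": 0,"ry": 0,"rz": 0,"gripper": -0.8},
    {"tx": 0,"ty": 0,"tz": -0.6,"rx": 0,"ry": 0,"rz": 0,"gripper": -0.8},
    {"tx": 0,"ty": 0,"tz": -0.6,"rx": 0,"ry": 0,"rz": 0,"gripper": -0.8},
    {"tx": 0,"ty": 0,"tz": -0.6,"rx": 0,"ry": 0,"rz": 0,"gripper": -0.8},
    {"tx": 0,"ty": 0,"tz": -0.6,"rx": 0,"ry": 0,"rz": 0,"gripper": -0.8},
    {"tx": 0,"ty": 0,"tz": -0.6,"rx": 0,"ry": 0,"rz": 0,"gripper": -0.8},
    {"tx": 0,"ty": 0,"tz": -0.6,"rx": 0,"ry": 0,"rz": 0,"gripper": -0.8},
    {"tx": 0,"ty": 0,"tz": 0,"rx": 0,"ry": 0,"rz": 0,"gripper": -0.8},
  ],
)

```text
clock: 12.13
tcp_pos: [0.4805, -0.064, 0.1191]
ee_rot: [2.559, 1.814, 0.005]
wrist_force: [-0.2, -1.3, -0.7]
opening: 0.0205
grip_force: 39.1
```

```bash
python3 - <<'E'
from m import *
from plan import plan
plan([.436-.081*.3305-.0007,.181-.081*.9438+.0002,.117],70.7,10)
for n in ('side','top'):
  b,d2=snapshot(n)
  for o in caps(n,b,d2):
    if abs(o[2][0]-.44)<.08 and o[2][1]<.3 and o[2][2]>0: print(n,*o); q=ray(n,*o[0],.055)[:2]-[.436,.181]; print('   mag',q@[.3305,.9438],q@[-.9438,.3305])
E
```

```text
rot/row [ 0.007  0.    -0.001] pos [ 0.4805 -0.064   0.1191]
0 [ 0.54 -0.5   0.01]
1 [ 0.54 -0.5   0.01]
2 [ 0.54 -0.5   0.01]
3 [ 0.54 -0.5   0.01]
4 [ 0.54 -0.5   0.01]
5 [ 0.54 -0.5   0.01]
6 [ 0.54 -0.5   0.01]
7 [ 0.54 -0.5   0.01]
8 [ 0.54 -0.5   0.01]
9 [ 0.54 -0.5   0.01]
side [326.3 163. ] 38 [ 0.48   -0.0698  0.1451] [ 0.4807 -0.065   0.1441] 0.148
   mag 0.050467073405267904 -0.06366918584127113
side [294.  171.3] 78 [0.4249 0.1561 0.0532] [0.4265 0.2396 0.0272] 0.056
   mag -0.03647980029617064 -0.0006015951844961023
top [225.8 216.1] 44 [0.4359 0.1828 0.0537] [0.4392 0.1883 0.0319] 0.059
   mag 0.0014931056279824158 0.0013051389158499247
top [237.5 220.2] 42 [0.4272 0.1557 0.0539] [0.4295 0.1604 0.033 ] 0.057
   mag -0.026397072815712404 0.0005298551775628768
```

>>> play_rows(
  series=[
    {"tx": 0.35,"ty": -0.32,"tz": 0,"rx": 0,"ry": 0,"rz": 0,"gripper": -0.8},
    {"tx": 0.65,"ty": -0.6,"tz": 0,"rx": 0,"ry": 0,"rz": 0,"gripper": -0.8},
    {"tx": 0.65,"ty": -0.6,"tz": 0,"rx": 0,"ry": 0,"rz": 0,"gripper": -0.8},
    {"tx": 0.65,"ty": -0.6,"tz": 0,"rx": 0,"ry": 0,"rz": 0,"gripper": -0.8},
    {"tx": 0.65,"ty": -0.6,"tz": 0,"rx": 0,"ry": 0,"rz": 0,"gripper": -0.8},
    {"tx": 0.65,"ty": -0.6,"tz": 0,"rx": 0,"ry": 0,"rz": 0,"gripper": -0.8},
    {"tx": 0.65,"ty": -0.6,"tz": 0,"rx": 0,"ry": 0,"rz": 0,"gripper": -0.8},
    {"tx": 0.65,"ty": -0.6,"tz": 0,"rx": 0,"ry": 0,"rz": 0,"gripper": -0.8},
    {"tx": 0.5,"ty": -0.48,"tz": 0,"rx": 0,"ry": 0,"rz": 0,"gripper": -0.8},
    {"tx": 0,"ty": 0,"tz": 0.4,"rx": 0,"ry": 0,"rz": 0,"gripper": -0.8},
  ],
)

```text
clock: 13.07
tcp_pos: [0.403, 0.1082, 0.1057]
ee_rot: [-2.56, -1.819, 0.0]
wrist_force: [0.0, -0.5, -0.1]
opening: 0.0204
grip_force: 39.1
```

>>> play_rows(
  series=[
    {"tx": 0,"ty": 0,"tz": 0.6,"rx": 0,"ry": 0,"rz": 0,"gripper": -0.8},
    {"tx": 0,"ty": 0,"tz": 0.6,"rx": 0,"ry": 0,"rz": 0,"gripper": -0.8},
    {"tx": 0,"ty": 0,"tz": 0.4,"rx": 0,"ry": 0,"rz": 0,"gripper": -0.8},
    {"tx": 0,"ty": 0,"tz": 0.2,"rx": 0,"ry": 0,"rz": 0,"gripper": -0.8},
    {"tx": 0,"ty": 0,"tz": 0,"rx": 0,"ry": 0,"rz": 0,"gripper": -0.8},
    {"tx": 0,"ty": 0,"tz": 0,"rx": 0,"ry": 0,"rz": 0,"gripper": -0.8},
    {"tx": 0,"ty": 0,"tz": 0,"rx": 0,"ry": 0,"rz": 0,"gripper": -0.8},
    {"tx": 0,"ty": 0,"tz": 0,"rx": 0,"ry": 0,"rz": 0,"gripper": -0.8},
    {"tx": 0,"ty": 0,"tz": 0,"rx": 0,"ry": 0,"rz": 0,"gripper": -0.8},
    {"tx": 0,"ty": 0,"tz": 0,"rx": 0,"ry": 0,"rz": 0,"gripper": -0.8},
  ],
)

```text
clock: 13.9
tcp_pos: [0.4057, 0.1053, 0.0612]
ee_rot: [2.563, 1.816, 0.001]
wrist_force: [-0.7, -0.3, -1.1]
opening: 0.02
grip_force: 39.1
```

```bash
python3 - <<'E'
from m import *
from plan import plan
plan([.436-.081*.3305-.0007,.181-.081*.9438+.0002,.0275],70.7,10)
snapshot('side')
s=get_state();print(s['tcp_pos'],s['wrist_force'])
E
```

```text
rot/row [ 0.001 -0.    -0.001] pos [0.4057 0.1053 0.0612]
0 [0.   0.01 0.13]
1 [0.   0.01 0.13]
2 [0.   0.01 0.13]
3 [0.   0.01 0.13]
4 [0.   0.01 0.13]
5 [0.   0.01 0.13]
6 [0.   0.01 0.13]
7 [0.   0.01 0.13]
8 [0.   0.01 0.13]
9 [0.   0.01 0.13]
[0.40564684 0.10532733 0.06116894] [-0.06584215  0.00135229 -0.12394695]
```

>>> play_rows(
  series=[
    {"tx": 0,"ty": 0.06,"tz": 0.1,"rx": 0,"ry": 0,"rz": 0,"gripper": -0.8},
    {"tx": 0,"ty": 0.05,"tz": 0.2,"rx": 0,"ry": 0,"rz": 0,"gripper": -0.8},
    {"tx": 0,"ty": 0,"tz": 0.3,"rx": 0,"ry": 0,"rz": 0,"gripper": -0.8},
    {"tx": 0,"ty": 0,"tz": 0.3,"rx": 0,"ry": 0,"rz": 0,"gripper": -0.8},
    {"tx": 0,"ty": 0,"tz": 0.2,"rx": 0,"ry": 0,"rz": 0,"gripper": -0.8},
    {"tx": 0,"ty": 0,"tz": 0.12,"rx": 0,"ry": 0,"rz": 0,"gripper": -0.8},
    {"tx": 0,"ty": 0,"tz": 0.08,"rx": 0,"ry": 0,"rz": 0,"gripper": -0.8},
    {"tx": 0,"ty": 0,"tz": 0.03,"rx": 0,"ry": 0,"rz": 0,"gripper": -0.8},
    {"tx": 0,"ty": 0,"tz": 0,"rx": 0,"ry": 0,"rz": 0,"gripper": -0.8},
    {"tx": 0,"ty": 0,"tz": 0,"rx": 0,"ry": 0,"rz": 0,"gripper": -0.8},
  ],
)

```text
clock: 14.78
tcp_pos: [0.4081, 0.1045, 0.0277]
ee_rot: [2.563, 1.817, 0.0]
wrist_force: [-0.2, 0.4, -0.2]
opening: 0.0201
grip_force: 39.1
```

```bash
python3 - <<'E'
from m import *
for k in range(3):
    b,d2=save('side','s4.png',(255,140,365,215),7.2)
    s=get_state();print(s['tcp_pos'],s['wrist_force'],s['opening'])
E
```

```text
[0.40815008 0.1044678  0.02774275] [0.24897648 0.06476462 0.12993556] 0.020073376338427613
[0.40822662 0.10445913 0.02781969] [ 0.7113572  -0.53678555 -0.00534893] 0.019805616692847076
[0.408212   0.10444673 0.02782551] [-0.50182954  0.90851438  0.09970519] 0.02028624324988928
```

View pics/s4.png

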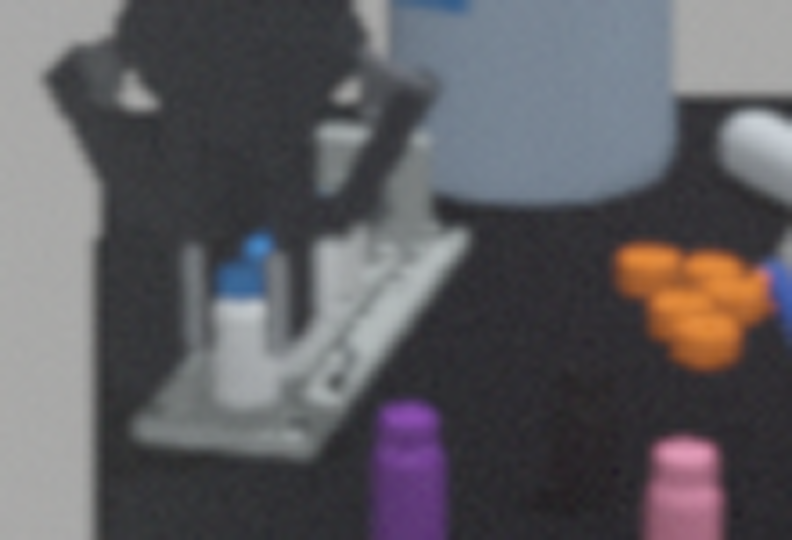

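Vial 4 stands upright in the lane near the mouth, at (245,340) in the side crop, held across the lane with the fingers above the rails. Pressing the row slowly now.

>>> play_rows(
  series=[
    {"tx": 0,"ty": 0,"tz": 0.03,"rx": 0,"ry": 0,"rz": 0,"gripper": -0.8},
    {"tx": 0.06,"ty": 0,"tz": 0,"rx": 0,"ry": 0,"rz": 0,"gripper": -0.8},
    {"tx": 0.1,"ty": 0,"tz": 0,"rx": 0,"ry": 0,"rz": 0,"gripper": -0.8},
    {"tx": 0.1,"ty": 0,"tz": 0,"rx": 0,"ry": 0,"rz": 0,"gripper": -0.8},
    {"tx": 0.1,"ty": 0,"tz": 0,"rx": 0,"ry": 0,"rz": 0,"gripper": -0.8},
    {"tx": 0.1,"ty": 0,"tz": 0,"rx": 0,"ry": 0,"rz": 0,"gripper": -0.8},
    {"tx": 0.1,"ty": 0,"tz": 0,"rx": 0,"ry": 0,"rz": 0,"gripper": -0.8},
    {"tx": 0.1,"ty": 0,"tz": 0,"rx": 0,"ry": 0,"rz": 0,"gripper": -0.8},
    {"tx": 0.1,"ty": 0,"tz": 0,"rx": 0,"ry": 0,"rz": 0,"gripper": -0.8},
    {"tx": 0.1,"ty": 0,"tz": 0,"rx": 0,"ry": 0,"rz": 0,"gripper": -0.8},
  ],
  squeeze=50,
)

```text
clock: 15.77
tcp_pos: [0.4151, 0.125, 0.0268]
ee_rot: [2.563, 1.817, -0.0]
wrist_force: [-0.3, -1.4, 0.1]
opening: 0.0201
grip_force: 49.9
```

>>> play_rows(
  series=[
    {"tx": 0.08,"ty": 0,"tz": 0,"rx": 0,"ry": 0,"rz": 0,"gripper": -0.8},
    {"tx": 0.08,"ty": 0,"tz": 0,"rx": 0,"ry": 0,"rz": 0,"gripper": -0.8},
    {"tx": 0.08,"ty": 0,"tz": 0,"rx": 0,"ry": 0,"rz": 0,"gripper": -0.8},
    {"tx": 0.08,"ty": 0,"tz": 0,"rx": 0,"ry": 0,"rz": 0,"gripper": -0.8},
    {"tx": 0.08,"ty": 0,"tz": 0,"rx": 0,"ry": 0,"rz": 0,"gripper": -0.8},
    {"tx": 0.08,"ty": 0,"tz": 0,"rx": 0,"ry": 0,"rz": 0,"gripper": -0.8},
    {"tx": 0.08,"ty": 0,"tz": 0,"rx": 0,"ry": 0,"rz": 0,"gripper": -0.8},
    {"tx": 0.08,"ty": 0,"tz": 0,"rx": 0,"ry": 0,"rz": 0,"gripper": -0.8},
    {"tx": 0.08,"ty": 0,"tz": 0,"rx": 0,"ry": 0,"rz": 0,"gripper": -0.8},
    {"tx": 0,"ty": 0,"tz": 0,"rx": 0,"ry": 0,"rz": 0,"gripper": -0.8},
  ],
)

```text
clock: 16.6
tcp_pos: [0.4205, 0.141, 0.0268]
ee_rot: [2.562, 1.817, -0.003]
wrist_force: [-1.4, -5.5, 3.9]
opening: 0.0199
grip_force: 50.3
```

```bash
python3 - <<'E'
from m import *
for k in range(2):
    b,d2=save('side','s5.png',(255,140,365,215),7.2)
    s=get_state();q=s['tcp_pos'][:2]-[.436,.181];print(s['clock'],s['tcp_pos'],'mag',q@[.3305,.9438],q@[-.9438,.3305],'F',s['wrist_force'],s['opening'])
E
```

```text
16.65 [0.42047058 0.14104333 0.02679763] mag -0.042843575219468896 0.0014509844994804039 F [-2.17196584 -6.02701186  3.69604513] 0.0200755576758483
16.7 [0.4204716  0.14104679 0.02680618] mag -0.04283998028068519 0.0014511682483199471 F [-1.36059092 -4.85035916  3.34099462] 0.019788509722943274
```

View pics/s5.png

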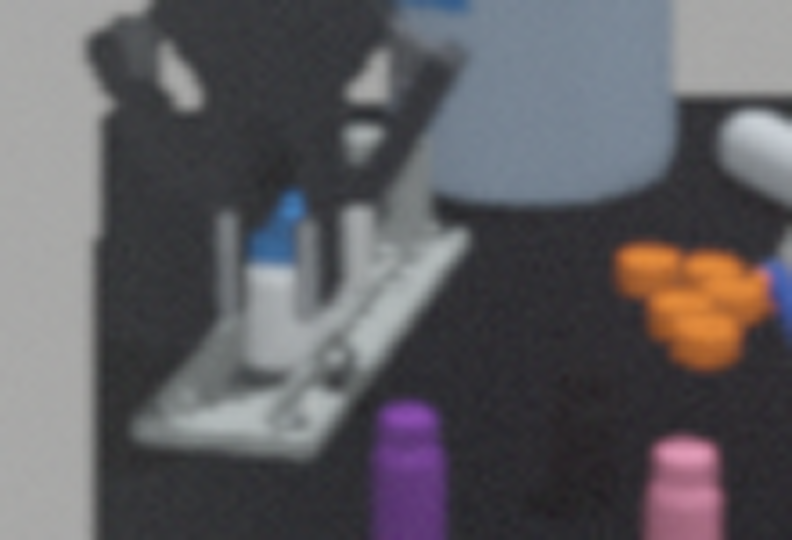

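The row is intact and upright with the plunger about halfway. The force is about 5.5 N, as the spring rate predicts. About 17 mm remain.

>>> play_rows(
  series=[
    {"tx": 0.06,"ty": 0,"tz": 0,"rx": 0,"ry": 0,"rz": 0,"gripper": -0.8},
    {"tx": 0.06,"ty": 0,"tz": 0,"rx": 0,"ry": 0,"rz": 0,"gripper": -0.8},
    {"tx": 0.06,"ty": 0,"tz": 0,"rx": 0,"ry": 0,"rz": 0,"gripper": -0.8},
    {"tx": 0.06,"ty": 0,"tz": 0,"rx": 0,"ry": 0,"rz": 0,"gripper": -0.8},
    {"tx": 0.06,"ty": 0,"tz": 0,"rx": 0,"ry": 0,"rz": 0,"gripper": -0.8},
    {"tx": 0.06,"ty": 0,"tz": 0,"rx": 0,"ry": 0,"rz": 0,"gripper": -0.8},
    {"tx": 0.06,"ty": 0,"tz": 0,"rx": 0,"ry": 0,"rz": 0,"gripper": -0.8},
    {"tx": 0.06,"ty": 0,"tz": 0,"rx": 0,"ry": 0,"rz": 0,"gripper": -0.8},
    {"tx": 0.04,"ty": 0,"tz": 0,"rx": 0,"ry": 0,"rz": 0,"gripper": -0.8},
    {"tx": 0,"ty": 0,"tz": 0,"rx": 0,"ry": 0,"rz": 0,"gripper": -0.8},
  ],
)

```text
clock: 17.53
tcp_pos: [0.4243, 0.1527, 0.0268]
ee_rot: [2.562, 1.818, -0.005]
wrist_force: [-3.4, -9.0, 5.0]
opening: 0.0198
grip_force: 50.6
```

>>> play_rows(
  series=[
    {"tx": 0.02,"ty": 0,"tz": 0,"rx": 0,"ry": 0,"rz": 0,"gripper": -0.8},
    {"tx": 0.02,"ty": 0,"tz": 0,"rx": 0,"ry": 0,"rz": 0,"gripper": -0.8},
    {"tx": 0.02,"ty": 0,"tz": 0,"rx": 0,"ry": 0,"rz": 0,"gripper": -0.8},
    {"tx": 0.02,"ty": 0,"tz": 0,"rx": 0,"ry": 0,"rz": 0,"gripper": -0.8},
    {"tx": 0,"ty": 0,"tz": 0,"rx": 0,"ry": 0,"rz": 0,"gripper": -0.8},
    {"tx": 0,"ty": 0,"tz": 0,"rx": 0,"ry": 0,"rz": 0,"gripper": -0.8},
    {"tx": 0,"ty": 0,"tz": 0,"rx": 0,"ry": 0,"rz": 0,"gripper": -0.8},
    {"tx": 0,"ty": 0,"tz": 0,"rx": 0,"ry": 0,"rz": 0,"gripper": -0.8},
    {"tx": 0,"ty": 0,"tz": 0,"rx": 0,"ry": 0,"rz": 0,"gripper": -0.8},
    {"tx": 0,"ty": 0,"tz": 0,"rx": 0,"ry": 0,"rz": 0,"gripper": -0.8},
  ],
)

```text
clock: 18.37
tcp_pos: [0.4249, 0.1544, 0.0268]
ee_rot: [2.562, 1.818, -0.006]
wrist_force: [-3.3, -9.9, 6.8]
opening: 0.0195
grip_force: 50.6
```

>>> play_rows(
  series=[
    {"tx": 0.02,"ty": 0,"tz": 0,"rx": 0,"ry": 0,"rz": 0,"gripper": -0.8},
    {"tx": 0.02,"ty": 0,"tz": 0,"rx": 0,"ry": 0,"rz": 0,"gripper": -0.8},
    {"tx": 0.02,"ty": 0,"tz": 0,"rx": 0,"ry": 0,"rz": 0,"gripper": -0.8},
    {"tx": 0.02,"ty": 0,"tz": 0,"rx": 0,"ry": 0,"rz": 0,"gripper": -0.8},
    {"tx": 0,"ty": 0,"tz": 0,"rx": 0,"ry": 0,"rz": 0,"gripper": -0.8},
    {"tx": 0,"ty": 0,"tz": 0,"rx": 0,"ry": 0,"rz": 0,"gripper": -0.8},
    {"tx": 0,"ty": 0,"tz": 0,"rx": 0,"ry": 0,"rz": 0,"gripper": -0.8},
    {"tx": 0,"ty": 0,"tz": 0,"rx": 0,"ry": 0,"rz": 0,"gripper": -0.8},
    {"tx": 0,"ty": 0,"tz": 0,"rx": 0,"ry": 0,"rz": 0,"gripper": -0.8},
    {"tx": 0,"ty": 0,"tz": 0,"rx": 0,"ry": 0,"rz": 0,"gripper": -0.8},
  ],
)

```text
clock: 19.2
tcp_pos: [0.4255, 0.1561, 0.0268]
ee_rot: [2.561, 1.818, -0.006]
wrist_force: [-3.3, -10.5, 6.0]
opening: 0.0195
grip_force: 50.6
```

>>> play_rows(
  series=[
    {"tx": 0.02,"ty": 0,"tz": 0,"rx": 0,"ry": 0,"rz": 0,"gripper": -0.8},
    {"tx": 0.02,"ty": 0,"tz": 0,"rx": 0,"ry": 0,"rz": 0,"gripper": -0.8},
    {"tx": 0.02,"ty": 0,"tz": 0,"rx": 0,"ry": 0,"rz": 0,"gripper": -0.8},
    {"tx": 0,"ty": 0,"tz": 0,"rx": 0,"ry": 0,"rz": 0,"gripper": -0.8},
    {"tx": 0,"ty": 0,"tz": 0,"rx": 0,"ry": 0,"rz": 0,"gripper": -0.8},
    {"tx": 0,"ty": 0,"tz": 0,"rx": 0,"ry": 0,"rz": 0,"gripper": -0.8},
    {"tx": 0,"ty": 0,"tz": 0,"rx": 0,"ry": 0,"rz": 0,"gripper": -0.8},
    {"tx": 0,"ty": 0,"tz": 0,"rx": 0,"ry": 0,"rz": 0,"gripper": -0.8},
    {"tx": 0,"ty": 0,"tz": 0,"rx": 0,"ry": 0,"rz": 0,"gripper": -0.8},
    {"tx": 0,"ty": 0,"tz": 0,"rx": 0,"ry": 0,"rz": 0,"gripper": -0.8},
  ],
)

```text
clock: 20.03
tcp_pos: [0.4259, 0.1575, 0.0268]
ee_rot: [2.561, 1.817, -0.006]
wrist_force: [-4.5, -10.9, 6.5]
opening: 0.0199
grip_force: 50.7
```

```bash
python3 - <<'E'
from m import *
for k in range(3):
    b,d2=save('side','s6.png',(265,140,325,200),8)
    s=get_state();q=s['tcp_pos'][:2]-[.436,.181];print(s['clock'],s['tcp_pos'],'mag',q@[.3305,.9438],q@[-.9438,.3305],'F',s['wrist_force'],s['opening'])
E
```

```text
20.0833 [0.42592955 0.1574738  0.02678658] mag -0.0255323113325241 0.001729077285462492 F [ -3.43318627 -10.41918718   5.53744341] 0.020054433474
20.1333 [0.42591947 0.15749169 0.02679498] mag -0.025518759673827673 0.0017445024852427151 F [ -3.66960883 -11.00502898   6.73845284] 0.019705577448467293
20.1833 [0.42591267 0.15746276 0.0267933 ] mag -0.025548312672572106 0.001741363875609395 F [ -3.41111963 -10.1184876    6.47424232] 0.019486416922140017
```

View pics/s6.png

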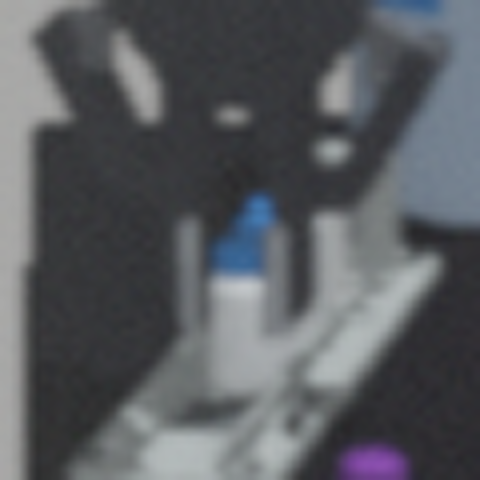

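Still on the spring: the row follows the command and the force hasn't jumped. Continuing in fine steps.

>>> play_rows(
  series=[
    {"tx": 0.016,"ty": 0,"tz": 0,"rx": 0,"ry": 0,"rz": 0,"gripper": -0.8},
    {"tx": 0.016,"ty": 0,"tz": 0,"rx": 0,"ry": 0,"rz": 0,"gripper": -0.8},
    {"tx": 0.016,"ty": 0,"tz": 0,"rx": 0,"ry": 0,"rz": 0,"gripper": -0.8},
    {"tx": 0,"ty": 0,"tz": 0,"rx": 0,"ry": 0,"rz": 0,"gripper": -0.8},
    {"tx": 0,"ty": 0,"tz": 0,"rx": 0,"ry": 0,"rz": 0,"gripper": -0.8},
    {"tx": 0,"ty": 0,"tz": 0,"rx": 0,"ry": 0,"rz": 0,"gripper": -0.8},
    {"tx": 0,"ty": 0,"tz": 0,"rx": 0,"ry": 0,"rz": 0,"gripper": -0.8},
    {"tx": 0,"ty": 0,"tz": 0,"rx": 0,"ry": 0,"rz": 0,"gripper": -0.8},
    {"tx": 0,"ty": 0,"tz": 0,"rx": 0,"ry": 0,"rz": 0,"gripper": -0.8},
    {"tx": 0,"ty": 0,"tz": 0,"rx": 0,"ry": 0,"rz": 0,"gripper": -0.8},
  ],
)

```text
clock: 21.02
tcp_pos: [0.4263, 0.1585, 0.0268]
ee_rot: [2.561, 1.818, -0.006]
wrist_force: [-4.3, -11.6, 6.7]
opening: 0.0198
grip_force: 50.7
```

>>> play_rows(
  series=[
    {"tx": 0.016,"ty": 0,"tz": 0,"rx": 0,"ry": 0,"rz": 0,"gripper": -0.8},
    {"tx": 0.016,"ty": 0,"tz": 0,"rx": 0,"ry": 0,"rz": 0,"gripper": -0.8},
    {"tx": 0.016,"ty": 0,"tz": 0,"rx": 0,"ry": 0,"rz": 0,"gripper": -0.8},
    {"tx": 0.016,"ty": 0,"tz": 0,"rx": 0,"ry": 0,"rz": 0,"gripper": -0.8},
    {"tx": 0,"ty": 0,"tz": 0,"rx": 0,"ry": 0,"rz": 0,"gripper": -0.8},
    {"tx": 0,"ty": 0,"tz": 0,"rx": 0,"ry": 0,"rz": 0,"gripper": -0.8},
    {"tx": 0,"ty": 0,"tz": 0,"rx": 0,"ry": 0,"rz": 0,"gripper": -0.8},
    {"tx": 0,"ty": 0,"tz": 0,"rx": 0,"ry": 0,"rz": 0,"gripper": -0.8},
    {"tx": 0,"ty": 0,"tz": 0,"rx": 0,"ry": 0,"rz": 0,"gripper": -0.8},
    {"tx": 0,"ty": 0,"tz": 0,"rx": 0,"ry": 0,"rz": 0,"gripper": -0.8},
  ],
)

```text
clock: 21.85
tcp_pos: [0.4265, 0.1593, 0.0268]
ee_rot: [2.56, 1.818, -0.009]
wrist_force: [-5.0, -16.2, 7.3]
opening: 0.0196
grip_force: 50.9
```

The force jumped from 12 to 17 N and motion stalled, which suggests the stop. One more small press to confirm.

>>> play_rows(
  series=[
    {"tx": 0.016,"ty": 0,"tz": 0,"rx": 0,"ry": 0,"rz": 0,"gripper": -0.8},
    {"tx": 0.012,"ty": 0,"tz": 0,"rx": 0,"ry": 0,"rz": 0,"gripper": -0.8},
    {"tx": 0,"ty": 0,"tz": 0,"rx": 0,"ry": 0,"rz": 0,"gripper": -0.8},
    {"tx": 0,"ty": 0,"tz": 0,"rx": 0,"ry": 0,"rz": 0,"gripper": -0.8},
    {"tx": 0,"ty": 0,"tz": 0,"rx": 0,"ry": 0,"rz": 0,"gripper": -0.8},
    {"tx": 0,"ty": 0,"tz": 0,"rx": 0,"ry": 0,"rz": 0,"gripper": -0.8},
    {"tx": 0,"ty": 0,"tz": 0,"rx": 0,"ry": 0,"rz": 0,"gripper": -0.8},
    {"tx": 0,"ty": 0,"tz": 0,"rx": 0,"ry": 0,"rz": 0,"gripper": -0.8},
    {"tx": 0,"ty": 0,"tz": 0,"rx": 0,"ry": 0,"rz": 0,"gripper": -0.8},
    {"tx": 0,"ty": 0,"tz": 0,"rx": 0,"ry": 0,"rz": 0,"gripper": -0.8},
  ],
)

```text
clock: 22.68
tcp_pos: [0.4265, 0.1594, 0.0268]
ee_rot: [2.56, 1.818, -0.01]
wrist_force: [-5.2, -17.9, 8.9]
opening: 0.0199
grip_force: 51.1
```

```bash
python3 - <<'E'
from m import *
a,_=save('top','t7.png',(175,180,285,260),5); b,d=save('side','s7.png',(265,140,305,220),5)
A=cv2.imread('pics/t7.png');B=cv2.imread('pics/s7.png');cv2.imwrite('pics/g7.png',np.hstack([A,B]))
s=get_state();print(s['tcp_pos'],s['wrist_force'],s['clock'],R.from_rotvec(s['ee_rot']).as_matrix()[:,2] if 'R' in dir() else s['ee_rot'])
E
```

```text
[0.42653592 0.15943801 0.0268046 ] [ -5.59285498 -18.33924348   9.7749384 ] 22.7833 [ 2.55978561  1.81795389 -0.00995034]
```

View pics/g7.png

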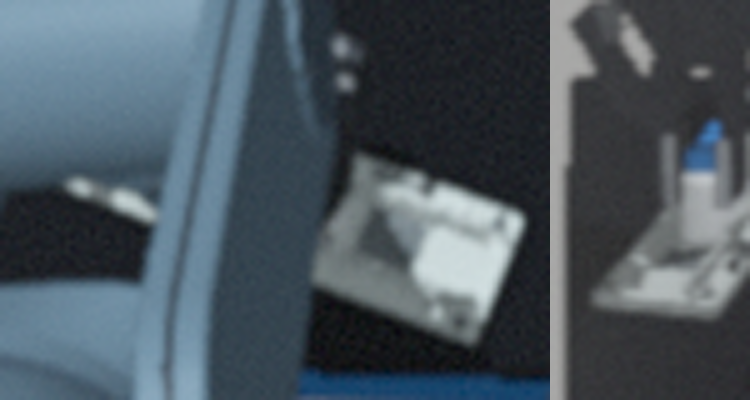

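```bash
python3 - <<'E'
from m import *
from scipy.optimize import least_squares
u=np.array([.3305,.9438]);n=np.array([-.9438,.3305])
b,d=snapshot('side')
vv,uu=np.mgrid[0:400,0:640]; w=world('side',uu.ravel(),vv.ravel(),d.ravel()); w=w[d.ravel()>0]
a=(w[:,:2]-[.436,.181])@u; l=(w[:,:2]-[.436,.181])@n
q=w[(abs(a+.03)<.02)&(abs(l)<.0125)&(w[:,2]>.022)&(w[:,2]<.036)]
r=least_squares(lambda p:np.hypot(q[:,0]-p[0],q[:,1]-p[1])-.011,[.4265,.158],loss='soft_l1',f_scale=.001).x
print('vial4',r,(r-[.436,.181])@u,(r-[.436,.181])@n,len(q))
# edge of base plate: trace plate vs worktop height profile by a, lateral band
for t in np.arange(-.118,-.098,.002):
    k=(abs(a-t)<.001)&(abs(l)<.025); print(round(t,3),k.sum(),np.round(np.median(w[k,2]),4) if k.any() else None)
# axis tilt of vial: lateral/along center at two heights
for z0,z1 in((.022,.029),(.029,.04)):
    k=q[(q[:,2]>z0)&(q[:,2]<z1)]; 
    if len(k)>5: print(z0,np.round(least_squares(lambda p:np.hypot(k[:,0]-p[0],k[:,1]-p[1])-.011,[.4265,.158],loss='soft_l1',f_scale=.001).x,4),len(k))
s=get_state();print(s['tcp_pos'],s['wrist_force'])
E
```

```text
vial4 [0.42866988 0.15925067] -0.022949619889844244 -0.00026998769510391124 42
-0.118 5 0.0009
-0.116 7 0.0
-0.114 8 0.0005
-0.112 7 0.0012
-0.11 35 0.0037
-0.108 29 0.0046
-0.106 18 0.0052
-0.104 15 0.0086
-0.102 30 0.3898
-0.1 62 0.4056
0.022 [0.4294 0.1595] 21
0.029 [0.4282 0.1588] 21
[0.42650691 0.15945517 0.02679018] [ -4.43484693 -18.91733644   9.3017147 ]
```

The stop is confirmed: the measured position matches home, the force has risen stiffly to 19 N, and the row is straight. Handing in.

```bash
python3 -c "
from plant import *
print(finish_job())"
```

```text
the job is handed in; nothing more can be done
None
```

Both loose white vials are in the lane behind the first two, and the job was handed in with the arm holding the row at about 19 N against what force and position readings indicate is the plunger's stop; the gripper hid most of the row in the last pictures, so I could not see all four vials touching.

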